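# Put away the microscope accessories and the moisture tins

## Task

Clear the microscope bench: put the eyepiece, the auxiliary lens and the camera each into the foam insert that is cut for it, fully down in its pocket and the same way up as it stands now, and stand both aluminium moisture tins upright on the floor of the white tray. Set the optics down without dropping them, and leave the small blue-capped jar standing where it is.

Things in the scene. Friction and masses are not known exactly. Their poses are not given: they have to be found in the camera images.
- eyepiece: Microscope eyepiece standing on its barrel: bright steel barrel 30 mm in diameter and 34 mm long with a chamfered foot, and above it a black head 46 mm in diameter and 28 mm tall, tapering to 41 mm over its top 6 mm, a small round glass in the top. 62 mm tall, about 110 g. Origin: centre of the barrel's foot; z up.
- lens: Auxiliary objective lens lying flat: a black disc 54 mm in diameter and 28 mm tall with a wide glass on top; its lowest 6 mm is a thread ring 48 mm in diameter. About 120 g. Origin: centre of the underside; z up. Round: grip from any side.
- camera: Microscope camera: an aluminium block 62 mm (x) by 42 mm (y) by 32 mm (z) with dark grooves and, on top, a round mount with a black cap, 30 mm in diameter and 10 mm tall, 6 mm off centre towards +x. About 140 g. Origin: centre of the underside; z up. Grip it across the 42 mm.
- tin_a: Aluminium moisture tin with its lid on: a plain round tin 50 mm in diameter, the lid (top 12 mm) 52 mm in diameter, 36 mm tall in all, about 60 g. Origin: centre of the underside; z up.
- tin_b: The second aluminium moisture tin, just like the first: 52 mm in diameter at the lid, 36 mm tall. Origin: centre of the underside; z up.
- jar: Small white jar with a blue cap, 42 mm in diameter and 50 mm tall, standing among the things; it stays where it is. Origin: centre of the underside.
- foam_eyepiece: The eyepiece's place: dark grey foam insert 102 x 102 x 45 mm, fixed, one of three in a row along x, 103 mm apart, any order, in a black tray with walls 3 mm lower. Round pocket 40 mm wide, 30 mm deep (pale floor 15 mm above the origin). Origin: centre of the underside (4 mm above the table), under the pocket's centre; z up. The eyepiece stands in it barrel down, its head wholly above the foam.
- foam_lens: The auxiliary lens's place: dark grey foam insert 102 x 102 x 45 mm, fixed, one of three in a row along x, 103 mm apart, any order, in a black tray with walls 3 mm lower. Round pocket 66 mm wide, 10 mm deep (pale floor 35 mm above the origin). Origin: centre of the underside (4 mm above the table), under the pocket's centre; z up. The lens, thread down, stands 18 mm proud.
- foam_camera: The camera's place: dark grey foam insert 102 x 102 x 45 mm, fixed, one of three in a row along x, 103 mm apart, any order, in a black tray with walls 3 mm lower. Pocket 74 mm (x) by 54 mm (y), 14 mm deep (pale floor 31 mm above the origin). Origin: centre of the underside (4 mm above the table), under the pocket's centre; z up. The camera fits either way round; its block stands 18 mm proud.
- tray: White rectangular lab tray, fixed, 220 mm (x) by 140 mm (y) outside, walls 3 mm thick and 20 mm tall with a blue rim, floor 3 mm thick. Origin: centre of the underside, on the table; z up. It lies on one side of the loose things and the black accessory tray on the other. Both tins fit side by side along its x axis.

How it is judged:
By the outcome, as a careful person would: the job done as asked, in the order asked, and still so for the second after the job is handed in, with the robot touching nothing.
It also fails if it takes over 136 s, if anything falls off the work surface, if the arm or the gripper's body presses on something with over 40 N, if the wrist force passes 120 N, or if a joint passes its speed limit or range.

## Robot

A 6-joint arm with a two-finger parallel gripper is mounted at the origin on the work surface. World frame = base frame: x ahead of the robot, y to its left, z up, the work surface at z = 0. Lengths are in mm, angles in rad, forces in N, time in s.
With the tool pointing down it reaches from about 350 to 875 mm from the base axis. Payload 4.2 kg.
Tool frame: the origin (TCP) lies at the very end of the fingers, on their centre line; the grasp point (between the pads) lies 19 mm behind it; z points along the fingers, y is the line along which they close (so a half turn about z gives the same grasp; the last joint's range is limited). The gripper opens to 85 mm and grips with 20 to 120 N. Pads are 22 mm wide; open, the fingers measure 114 mm over their backs; the gripper's body (76 mm by 85 mm) begins 54 mm behind the grasp point. The pads swing forward as they close: fully open they stand 13 mm farther back than shut.
Start: joints at [-0.858, 0.385, 0.008, 0, -1.194, -0.259], TCP at [274.002, -561.714, 231.312] pointing down, gripper open.
Joint ranges: [-3.14, 3.14], [-1.21, 2.06], [-1.07, 1.41], [-3.16, 2.05], [-2.99, -0.16], [-3.1, 3.1]. Speed limits (rad/s): [2.79, 2.79, 3.14, 3.14, 3.14, 3.14].

## Interface

Orientations are given as a unit quaternion [x, y, z, w].
In Python, from bench import arm gives the robot as it stands. The module is installed in compiled form; this text tells all that it offers.
- The arm moves only by the tool drive_tool, never from a script. Its argument "targets" is a list of rows, each a list of 5 numbers: the closure, from -1 (fully open) to 1 (shut), then the shift along the tool's x, y, z in mm, then the turn about the tool's z in degrees. In form: [[grip, tx, ty, tz, roll], ...]. A call has 1 to 12 rows; each row is the pose to reach, as a shift and turn from the pose commanded when the call began, along the tool's axes at that moment; what a row does not reach only later rows make up. A row lasts 1/10 s, in which the tool goes at most 50 mm and 8.59 degrees, less where a joint would pass 70% of its speed; a pose out of reach is approached as far as the arm can. A call with a gripper value outside its range is refused whole. The fingers move at their own pace and stop on an object; the grip force is fixed at half the most. Time passes only in rows, so rows that repeat a pose let the fingers close. It gives the time, the measured TCP pose, the force, the opening and the grip force at its end, in the units of the state.
- arm.read_state(): the state, without advancing time (a new reading comes with each control period).
- arm.get_image(name): name is "scene" or "top"; returns the picture (384x512x3 uint8, blue, green, red); there is no depth.
- arm.camera_params(name): a dict with "fov_y" (degrees; the focal length in pixels is half the picture's height over the tangent of half this angle, whatever the lens; pixels are square), "cx", "cy" (the principal point, pixels), "D" ([k1, k2, p1, p2, k3] as OpenCV has them; the pictures are not rectified), "rvec" (rotation vector, rad) and "tvec" (3), from world to camera coordinates, as OpenCV has them. Camera axes: x right, y down, z forward; pixel columns grow to the right and rows downward; lengths in mm; the calibration is good to about 2 mm. A picture is of the moment at which its call begins. camera_params takes no time and is no camera call.
- arm.job_done(): hands the job in; it is judged then, once.
The state is a dict: "clock": time; "joints": joint angles; "joint_vel": joint speeds; "joint_efforts": joint torques, N m; "position": TCP position; "ee_rot": TCP orientation; "contact_force": force on the tool from outside, world axes, zero at the start; "wrist_torque": the same for the moment, N m; "gripper_width": finger opening in mm; "grasp_force": force on a finger pad.
Only numpy, scipy, OpenCV 4.12 (cv2) and the standard library are available. Lean on these libraries where they do the work, as an engineer would, in place of code of your own. Each camera call takes 0.05 s, during which the arm holds its last target. There are 200 camera calls.

## Working session

There is one attempt and no reset: what is moved stays moved. The work goes in short steps, Python scripts to look and compute and a tool call to move; the robot and the scene stay as the last step left them, time stands still between calls to the robot, and variables do not carry over. Pictures are saved under pics/ and viewed, at most 14 in all, crops included, and the job is handed in when it is done.

Besides the shell and the picture viewer there is one more tool, called after "Emit:" by a JSON object that holds its "api" and its "payload", one argument or row to a line. drive_tool: Moves the arm, as the interface text tells. Its arguments: {"type":"object","properties":{"targets":{"type":"array","items":{"type":"array","items":{"type":"number"}}}},"required":["targets"]}

```bash
mkdir -p pics; python3 - <<'E'
from bench import arm
import cv2
s=arm.read_state(); print({k:s[k] for k in s})
for n in("top","scene"):
    cv2.imwrite(f"pics/{n}0.png",arm.get_image(n)); print(arm.camera_params(n))
E
```

```text
{'clock': 0.0, 'joints': array([-8.58412018e-01,  3.85564622e-01,  6.63530111e-03, -5.60103673e-04,
       -1.19400477e+00, -2.58604179e-01]), 'joint_vel': array([ 0.00257253,  0.0001299 ,  0.00010642, -0.00115868,  0.00017649,
       -0.00014518]), 'joint_efforts': array([-2.75556550e-05, -3.92288661e+01,  1.88400078e+01,  4.18605655e+00,
       -4.57355534e-03,  5.86204706e-06]), 'position': array([ 273.75454269, -561.20163721,  230.21136243]), 'ee_rot': array([-2.24847577e-01,  9.74393328e-01,  1.06683061e-03, -2.68570712e-04]), 'contact_force': array([-0.00458564, -0.14658168, -0.2981078 ]), 'wrist_torque': array([ 0.03794118, -0.03414044,  0.04328571]), 'grasp_force': 0.0, 'gripper_width': 85.38821569632069}
{'fov_y': 48.095310402132185, 'cx': 254.77549295179597, 'cy': 188.60443327196717, 'D': array([0.01773445, 0.        , 0.        , 0.        , 0.        ]), 'rvec': array([ 2.19973531, -2.1640891 ,  0.11215476]), 'tvec': array([-28.53778767, 534.06858541, 978.70160186])}
{'fov_y': 52.553030861495195, 'cx': 255.66835546551712, 'cy': 191.1295377326552, 'D': array([-0.02627453,  0.        ,  0.        ,  0.        ,  0.        ]), 'rvec': array([ 2.15190693,  1.4407478 , -0.44398075]), 'tvec': array([-189.00220609, -388.48103515, 1220.52070704])}
```

View pics/top0.png

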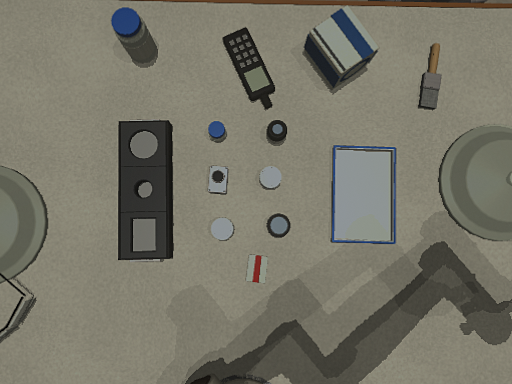

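View pics/scene0.png

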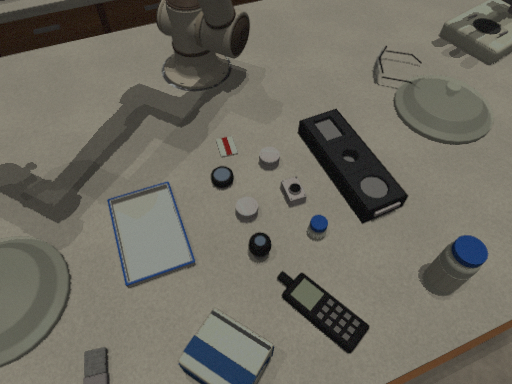

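The top view shows the foam tray on the left (round large pocket (144,144), small (145,189), rectangle (144,235)). The loose things are in the middle: jar (217,131), eyepiece (277,131), camera (218,180), tins (270,177) and (222,229), lens (279,225). The white tray is on the right, (364,195). I'll enlarge it.

```bash
cat > h.py <<'E'
import numpy as np, cv2
from bench import arm
def cal(n):
    p=arm.camera_params(n); f=192/np.tan(np.radians(p["fov_y"]/2))
    K=np.array([[f,0,p["cx"]],[0,f,p["cy"]],[0,0,1]]); return K,p["D"],p["rvec"],p["tvec"]
def world(n,uv,z):
    """pixel -> world point at height z"""
    K,D,r,t=cal(n); R=cv2.Rodrigues(r)[0]
    q=cv2.undistortPoints(np.array([[uv]],float),K,D)[0,0]
    d=R.T@np.array([*q,1]); o=-R.T@t
    return (o+d*(z-o[2])/d[2])
def pix(n,X):
    K,D,r,t=cal(n); return cv2.projectPoints(np.array([X],float),r,t,K,D)[0].ravel()
def crop(n,x,y,w,h,s,out,img=None):
    im=arm.get_image(n) if img is None else img
    cv2.imwrite(out,cv2.resize(im[y:y+h,x:x+w],None,fx=s,fy=s,interpolation=cv2.INTER_CUBIC))
E
python3 - <<'E'
from h import *
im=cv2.imread("pics/top0.png")
crop("top",110,112,190,140,4,"pics/c1.png",im)
im=cv2.imread("pics/scene0.png")
crop("scene",200,100,210,150,3.8,"pics/c2.png",im)
E
```

```text
(no output)
```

View pics/c1.png

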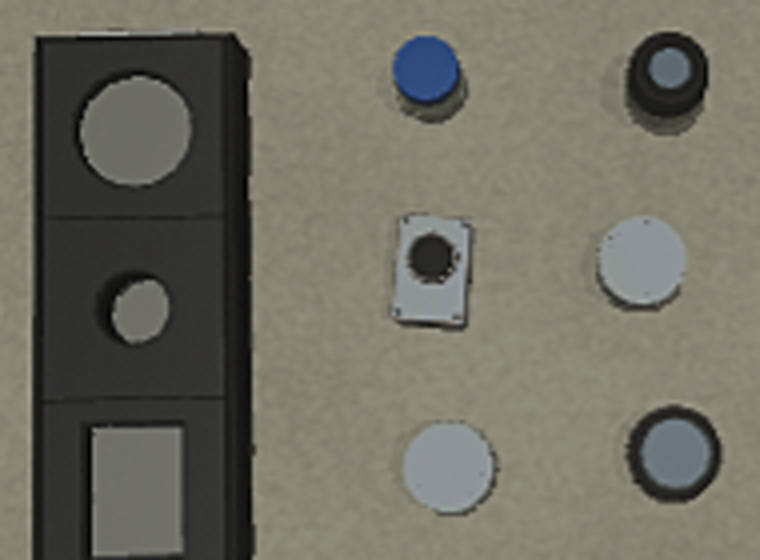

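View pics/c2.png

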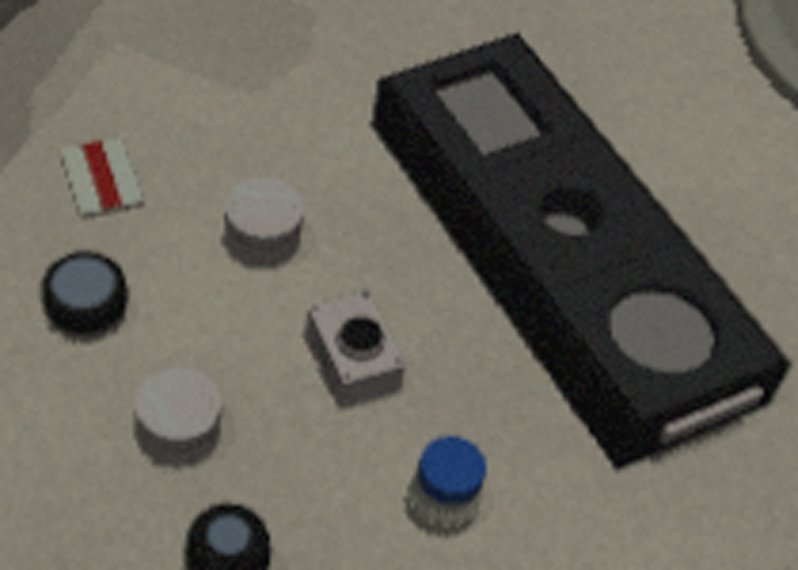

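Crop readings give all objects clearly: jar upper middle, eyepiece upper right, camera turned a few degrees, pockets lens–eyepiece–camera from far to near. Next: triangulation of the two views.

```bash
python3 - <<'E'
from h import *
T=lambda u,v:((u+.5)/4-.5+110,(v+.5)/4-.5+112)
S=lambda u,v:((u+.5)/3.8-.5+200,(v+.5)/3.8-.5+100)
for n,z,t,s in [("jar",50,(427,69),(452,468)),("eye",62,(670,67),(228,535)),("camcap",42,(432,257),(362,334)),
 ("tinA",36,(642,262),(179,403)),("tinB",36,(450,467),(263,209)),("lens",28,(676,453),(83,283)),
 ("Plens",49,(135,130),(662,332)),("Peye",49,(134,307),(571,212)),("corner_far_left",49,(36,38),(789,365)),("corner far right",49,(224,36),(620,466))]:
    a=world("top",T(*t),z)[:2]; b=world("scene",S(*s),z)[:2]; print(n,a.round(1),b.round(1))
for c in [(400,214),(472,222),(466,326),(391,320)]: print("cam corner",world("top",T(*c),32)[:2].round(1))
for c in [(36,38),(224,36),(41,217),(224,217),(42,400),(224,398),(85,420),(184,425)]: print("foam",world("top",T(*c),49)[:2].round(1))
for c in [(332,146),(396,147),(395,243),(332,242)]: print("tray",world("top",c,20)[:2].round(1))
from scipy.spatial.transform import Rotation as R
print(R.from_quat(arm.read_state()["ee_rot"]).as_matrix().round(3))
E
```

```text
jar [668.2  70.8] [671.3  72.4]
eye [669.2 -67.9] [668.1 -65.1]
camcap [560.7  66. ] [562.2  69.2]
tinA [560.6 -54.7] [563.  -51.9]
tinB [441.1  53.4] [442.9  55.6]
lens [451.1 -76.1] [450.3 -72.8]
Plens [629.8 236.3] [634.3 237.1]
Peye [528.5 233. ] [530.  234.5]
corner_far_left [682.  294.6] [684.4 295.2]
corner far right [685.4 187.6] [706.3 162.8]
cam corner [586.6  85.9]
cam corner [582.7  44.1]
cam corner [522.2  46.2]
cam corner [524.9  89.5]
foam [682.  294.6]
foam [685.4 187.6]
foam [578.8 287.4]
foam [580.7 184.1]
foam [475.1 282.3]
foam [477.9 180.6]
foam [464.3 257.9]
foam [462.4 202.4]
tray [ 639.1 -200.9]
tray [ 639.3 -352.5]
tray [ 413.7 -347.1]
tray [ 413.6 -200.8]
[[-0.899 -0.438 -0.001]
 [-0.438  0.899  0.002]
 [ 0.     0.002 -1.   ]]
```

Emit:
{"api": "drive_tool", "payload": {
  "targets": [
    [-1,-572,272,60,26],
    [-1,-572,272,60,26],
    [-1,-572,272,60,26],
    [-1,-572,272,60,26],
    [-1,-572,272,60,26],
    [-1,-572,272,60,26],
    [-1,-572,272,60,26],
    [-1,-572,272,60,26],
    [-1,-572,272,60,26],
    [-1,-572,272,60,26],
    [-1,-572,272,60,26],
    [-1,-572,272,60,26]
  ]
}}

```text
clock: 1.3
position: [640.9, -100.6, 175.1]
ee_rot: [-0.0, 1.0, 0.0, -0.0]
contact_force: [0.4, -0.3, -0.2]
gripper_width: 85.7
grasp_force: 0.0
```

Emit:
{"api": "drive_tool", "payload": {
  "targets": [
    [-1,-22,28,65,0],
    [-1,-22,28,65,0],
    [-1,-22,28,65,0],
    [-1,-22,28,65,0],
    [-1,-22,28,65,0]
  ]
}}

```text
clock: 1.8
position: [662.8, -75.3, 112.6]
ee_rot: [0.0, 1.0, -0.0, 0.001]
contact_force: [-0.0, 0.0, 0.3]
gripper_width: 85.2
grasp_force: 0.0
```

```bash
python3 - <<'E'
from h import *
s=arm.read_state(); print(s["position"].round(1), s["ee_rot"].round(4))
a=arm.get_image("top"); b=arm.get_image("scene")
crop("top",200,90,150,112,2.6,"/tmp/a.png",a); crop("scene",190,110,150,150,2.6,"/tmp/b.png",b)
A=cv2.imread("/tmp/a.png");B=cv2.imread("/tmp/b.png"); h=max(A.shape[0],B.shape[0])
A=cv2.copyMakeBorder(A,0,h-A.shape[0],0,0,0); B=cv2.copyMakeBorder(B,0,h-B.shape[0],0,0,0)
cv2.imwrite("pics/d1.png",np.hstack([A,B]))
E
```

```text
[662.8 -75.3 112.6] [ 3.0e-04  1.0e+00 -1.0e-04  1.5e-03]
```

View pics/d1.png

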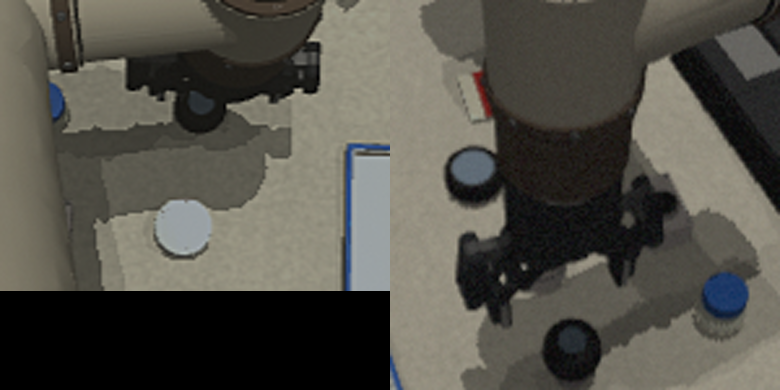

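The view shows the gripper above and a little short of the eyepiece (top crop (200,105), scene crop (573,345)), fingers along y and clear of jar and tin.

Emit:
{"api": "drive_tool", "payload": {
  "targets": [
    [-1,-6,9,0,0],
    [-1,-6,9,40,0],
    [-1,-6,9,81,0],
    [-1,-6,9,81,0],
    [-1,-6,9,81,0],
    [-1,-6,9,81,0]
  ]
}}

```text
clock: 2.5
position: [670.4, -65.4, 32.5]
ee_rot: [-0.0, 1.0, -0.0, 0.002]
contact_force: [0.6, 0.4, 0.5]
gripper_width: 85.1
grasp_force: 0.0
```

```bash
python3 - <<'E'
from h import *
s=arm.read_state(); print(s["position"].round(1), s["contact_force"].round(1))
crop("scene",230,180,100,100,6,"pics/d2.png")
for X in [(669,-66.5,31),(669,-66.5,62)]: print((pix("scene",X)-[230,180])*6)
E
```

```text
[670.4 -65.4  32.5] [0.6 0.4 0.5]
[173.48148193 407.15938548]
[175.07172513 365.96922495]
```

View pics/d2.png

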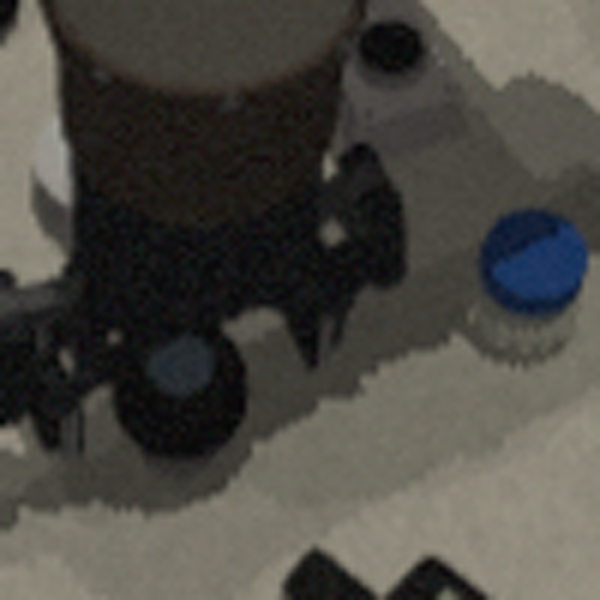

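Fingertips stand at about (58,445) and (313,365) either side of the eyepiece head (180,390): well centred. Close.

Emit:
{"api": "drive_tool", "payload": {
  "targets": [
    [1,0,0,0,0],
    [1,0,0,0,0],
    [1,0,0,0,0],
    [1,0,0,0,0],
    [1,0,0,0,0],
    [1,0,0,0,0],
    [1,0,0,0,0],
    [1,0,0,0,0]
  ]
}}

```text
clock: 3.35
position: [668.9, -65.6, 31.1]
ee_rot: [-0.0, 1.0, -0.0, 0.001]
contact_force: [-2.2, -0.3, 5.0]
gripper_width: 44.4
grasp_force: 60.8
```

```bash
python3 - <<'E'
from h import *
s=arm.read_state(); print(s["position"].round(1), s["contact_force"].round(1), s["gripper_width"], s["grasp_force"])
crop("scene",230,200,75,75,8,"pics/d3.png")
for z in (20,32,45): 
  for dy in (-23,23): print(z,dy,(pix("scene",(670.4,-65.4+dy,z))-[230,200])*8)
E
```

```text
[668.9 -65.6  31.1] [-2.2 -0.3  5. ] 44.37352038523191 60.83235926460475
20 -23 [157.00217032 434.07169244]
20 23 [314.78259817 375.31283154]
32 -23 [156.91108488 413.9219034 ]
32 23 [316.5643934  354.71618409]
45 -23 [156.81003185 391.53794831]
45 23 [318.54267959 331.8435228 ]
```

View pics/d3.png

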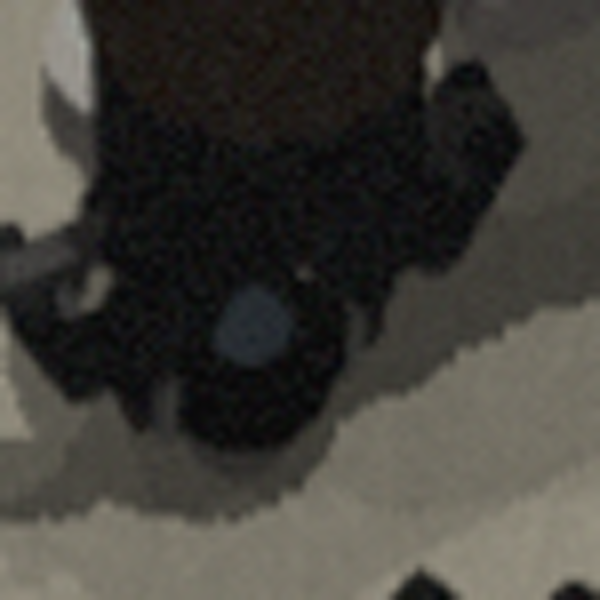

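Emit:
{"api": "drive_tool", "payload": {
  "targets": [
    [1,0,0,15,0],
    [1,0,0,-10,0],
    [1,0,0,-40,0],
    [1,0,0,-90,0],
    [1,0,0,-90,0],
    [1,70,150,-90,0],
    [1,139,299,-90,0],
    [1,139,299,-90,0],
    [1,139,299,-90,0],
    [1,139,299,-90,0],
    [1,139,299,-90,0],
    [1,139,299,-90,0]
  ]
}}

```text
clock: 4.6
position: [527.3, 236.2, 119.2]
ee_rot: [-0.001, 1.0, 0.0, -0.0]
contact_force: [1.3, 0.5, -1.0]
gripper_width: 44.3
grasp_force: 63.6
```

That first row had the wrong sign (it pushed down 15 mm before lifting), so the eyepiece may have slid in the grip. Check it.

```bash
python3 - <<'E'
from h import *
s=arm.read_state(); print(s["position"].round(1), s["contact_force"].round(1), s["wrist_torque"].round(2),s["gripper_width"], s["grasp_force"])
im=arm.get_image("scene"); 
print(pix("scene",s["position"]))
for z in (0,20,31,62): print(z,(pix("scene",s["position"]+[0,0,z-31])-[300,100])*6)
crop("scene",300,100,120,100,6,"pics/d4.png",im)
E
```

```text
[527.3 236.2 119.2] [ 1.3  0.5 -1. ] [ 0.01 -0.02 -0.02] 44.3099351771626 63.56428785715252
[356.22701677 134.66742693]
0 [320.13080943 262.21675623]
20 [331.14088585 227.58313194]
31 [337.36210064 208.00456157]
62 [355.56188626 150.69146365]
```

View pics/d4.png

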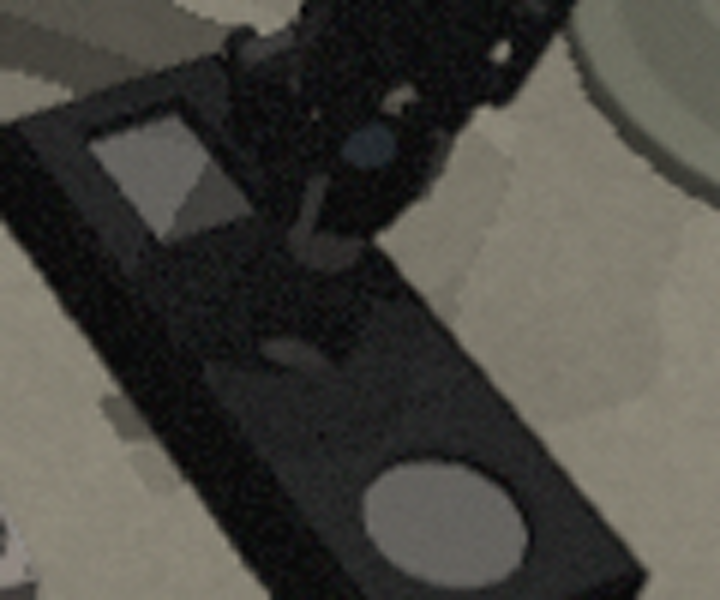

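```bash
python3 - <<'E'
from h import *
from scipy.optimize import least_squares
P0=np.array([669,-66,0.]);P1=np.array([527.3,236.2,88.])
for name,P,g,t in [("d3",P0,np.array([255,327])/8,np.array([165,430])/8),("d4",P1,np.array([369,145])/6,np.array([300,243])/6)]:
  for dx in (0,11):
    f=lambda v:(pix("scene",P+[dx,v[0],v[1]])-pix("scene",P+[0,0,62]))-(t-g)
    r=least_squares(f,[-25,20]); print(name,dx,r.x.round(1))
  # foot front edge / vertical extents
b=np.array([330,268])/6+[300,100]
f=lambda v:pix("scene",P1+[15*0.6,15*-0.3,v[0]])[1]-b[1]
print(least_squares(f,[0]).x, (pix("scene",P1+[0,0,62])-[300,100])*6)
E
```

```text
d3 0 [-25.2  21.8]
d3 11 [-29.5  46. ]
d4 0 [-19.1  15.7]
d4 11 [-29.1  30.9]
[7.92832334] [355.40108979 151.05520578]
```

The grip did slide some millimetres, so I'll set the eyepiece back on the table, measure by contact and regrip higher.

Emit:
{"api": "drive_tool", "payload": {
  "targets": [
    [1,-142,-302,0,0],
    [1,-142,-302,0,0],
    [1,-142,-302,0,0],
    [1,-142,-302,0,0],
    [1,-142,-302,0,0],
    [1,-142,-302,0,0],
    [1,-142,-302,0,0],
    [1,-142,-302,0,0],
    [1,-142,-302,30,0],
    [1,-142,-302,60,0],
    [1,-142,-302,75,0],
    [1,-142,-302,75,0]
  ]
}}

```text
clock: 5.85
position: [668.9, -68.2, 41.4]
ee_rot: [-0.0, 1.0, -0.0, -0.003]
contact_force: [-0.3, 0.1, -1.3]
gripper_width: 43.6
grasp_force: 63.5
```

Emit:
{"api": "drive_tool", "payload": {
  "targets": [
    [1,0,0,3,0],
    [1,0,0,6,0],
    [1,0,0,9,0],
    [1,0,0,12,0],
    [1,0,0,12,0]
  ]
}}

```text
clock: 6.35
position: [671.0, -68.5, 32.6]
ee_rot: [0.0, 1.0, 0.0, -0.0]
contact_force: [0.1, -0.2, -0.8]
gripper_width: 44.0
grasp_force: 63.6
```

Emit:
{"api": "drive_tool", "payload": {
  "targets": [
    [1,0,0,1,0],
    [1,0,0,2,0],
    [1,0,0,3,0],
    [1,0,0,3,0]
  ]
}}

```text
clock: 6.75
position: [671.1, -68.5, 29.5]
ee_rot: [0.0, 1.0, 0.0, -0.0]
contact_force: [-0.6, -1.0, -1.6]
gripper_width: 44.3
grasp_force: 63.6
```

Emit:
{"api": "drive_tool", "payload": {
  "targets": [
    [1,0,0,1,0],
    [1,0,0,2,0],
    [1,0,0,3,0],
    [1,0,0,3,0]
  ]
}}

```text
clock: 7.15
position: [671.5, -68.5, 28.2]
ee_rot: [-0.0, 1.0, -0.0, 0.0]
contact_force: [-2.3, 0.1, 5.1]
gripper_width: 44.0
grasp_force: 64.3
```

Emit:
{"api": "drive_tool", "payload": {
  "targets": [
    [1,0,0,1,0],
    [1,0,0,2,0],
    [1,0,0,2,0]
  ]
}}

```text
clock: 7.45
position: [671.8, -68.5, 28.1]
ee_rot: [-0.001, 1.0, -0.0, 0.001]
contact_force: [-4.3, 1.3, 11.7]
gripper_width: 44.0
grasp_force: 65.0
```

Contact came at TCP z ≈ 28.5, so only ~2.5 mm of slip. Release and regrip a bit higher.

Emit:
{"api": "drive_tool", "payload": {
  "targets": [
    [1,0,0,-4,0],
    [-0.3,0,0,-4,0],
    [-0.3,0,0,-4,0],
    [-0.3,0,0,-4,0],
    [-0.3,0,0,-10,0],
    [-0.3,0,0,-10,0],
    [1,0,0,-10,0],
    [1,0,0,-10,0],
    [1,0,0,-10,0],
    [1,0,0,-10,0],
    [1,0,0,-10,0]
  ]
}}

```text
clock: 8.55
position: [672.0, -68.5, 35.5]
ee_rot: [-0.0, 1.0, -0.0, 0.001]
contact_force: [1.0, 0.3, 5.3]
gripper_width: 43.7
grasp_force: 61.3
```

Emit:
{"api": "drive_tool", "payload": {
  "targets": [
    [1,0,0,-10,0],
    [1,0,0,-40,0],
    [1,0,0,-80,0],
    [1,0,0,-80,0],
    [1,70,150,-80,0],
    [1,142,302,-80,0],
    [1,142,302,-80,0],
    [1,142,302,-80,0],
    [1,142,302,-80,0],
    [1,142,302,-80,0],
    [1,142,302,-80,0],
    [1,142,302,-80,0]
  ]
}}

```text
clock: 9.75
position: [526.6, 236.5, 113.8]
ee_rot: [-0.002, 1.0, -0.0, -0.001]
contact_force: [0.0, -0.6, -1.3]
gripper_width: 43.5
grasp_force: 61.6
```

Emit:
{"api": "drive_tool", "payload": {
  "targets": [
    [1,0,0,0,0],
    [1,0,0,15,0],
    [1,0,0,25,0],
    [1,0,0,25,0],
    [1,0,0,25,0]
  ]
}}

```text
clock: 10.25
position: [529.4, 232.5, 89.3]
ee_rot: [0.001, 1.0, -0.0, -0.0]
contact_force: [0.0, 0.1, -1.1]
gripper_width: 44.0
grasp_force: 61.6
```

```bash
python3 - <<'E'
from h import *
s=arm.read_state(); print(s["position"].round(1))
a=arm.get_image("top"); b=arm.get_image("scene")
A=cv2.resize(a[110:270,100:230],None,fx=3,fy=3,interpolation=cv2.INTER_CUBIC)
B=cv2.resize(b[105:185,305:385],None,fx=5,fy=5,interpolation=cv2.INTER_CUBIC)
B=cv2.copyMakeBorder(B,0,480-400,0,0,0)
cv2.imwrite("pics/d5.png",np.hstack([A,B]))
E
```

```text
[529.4 232.5  89.3]
```

View pics/d5.png

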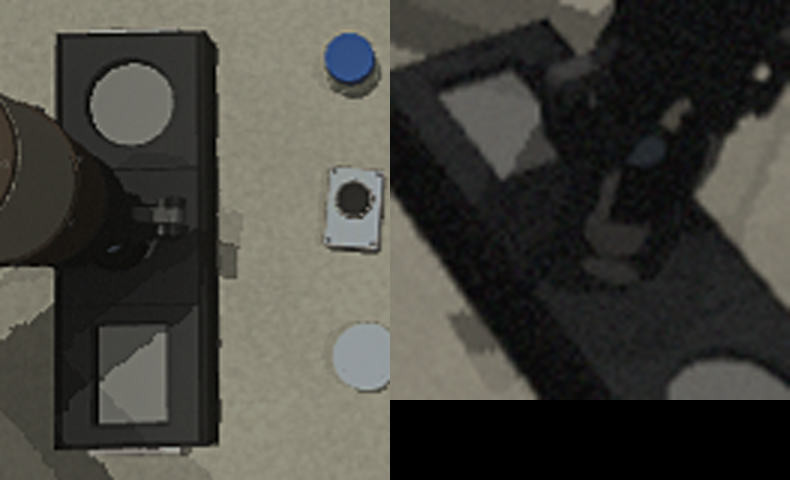

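The barrel (scene crop (617,235)) hangs right over the small pocket (612,270). Lower it slowly.

Emit:
{"api": "drive_tool", "payload": {
  "targets": [
    [1,0,1,4,0],
    [1,0,1,8,0],
    [1,0,1,12,0],
    [1,0,1,16,0],
    [1,0,1,20,0],
    [1,0,1,24,0],
    [1,0,1,28,0],
    [1,0,1,30,0],
    [1,0,1,30,0],
    [1,0,1,30,0]
  ]
}}

```text
clock: 11.35
position: [529.3, 234.6, 59.7]
ee_rot: [-0.0, 1.0, 0.0, 0.0]
contact_force: [0.6, 0.0, -1.0]
gripper_width: 43.8
grasp_force: 61.6
```

Emit:
{"api": "drive_tool", "payload": {
  "targets": [
    [1,0,0,1,0],
    [1,0,0,2,0],
    [1,0,0,3,0],
    [1,0,0,3,0]
  ]
}}

```text
clock: 11.75
position: [529.1, 234.5, 56.6]
ee_rot: [-0.0, 1.0, -0.0, -0.0]
contact_force: [-0.2, 0.0, -1.9]
gripper_width: 44.0
grasp_force: 61.6
```

Emit:
{"api": "drive_tool", "payload": {
  "targets": [
    [1,0,0,1,0],
    [1,0,0,2,0],
    [1,0,0,2,0]
  ]
}}

```text
clock: 12.05
position: [529.2, 234.5, 54.6]
ee_rot: [-0.0, 1.0, -0.0, -0.0]
contact_force: [0.2, 0.4, -1.8]
gripper_width: 44.3
grasp_force: 61.7
```

Emit:
{"api": "drive_tool", "payload": {
  "targets": [
    [1,0,0,1,0],
    [1,0,0,1.5,0],
    [1,0,0,1.5,0]
  ]
}}

```text
clock: 12.35
position: [529.7, 234.6, 54.4]
ee_rot: [-0.0, 1.0, 0.0, 0.001]
contact_force: [-1.2, -0.3, 5.0]
gripper_width: 44.2
grasp_force: 62.3
```

Emit:
{"api": "drive_tool", "payload": {
  "targets": [
    [1,0,0,1,0],
    [1,0,0,1.5,0],
    [1,0,0,1.5,0]
  ]
}}

```text
clock: 12.65
position: [530.0, 234.6, 54.3]
ee_rot: [-0.001, 1.0, 0.0, 0.001]
contact_force: [-2.5, -2.0, 11.6]
gripper_width: 43.9
grasp_force: 63.0
```

Emit:
{"api": "drive_tool", "payload": {
  "targets": [
    [1,0,0,-2,0],
    [-0.3,0,0,-2,0],
    [-0.3,0,0,-2,0],
    [-1,0,0,-2,0],
    [-1,0,0,-2,0],
    [-1,0,0,-20,0],
    [-1,0,0,-60,0],
    [-1,0,0,-95,0],
    [-1,0,0,-95,0],
    [-1,40,-150,-95,0],
    [-1,79,-309,-95,0],
    [-1,79,-309,-95,0]
  ]
}}

```text
clock: 13.85
position: [490.7, 87.9, 146.0]
ee_rot: [-0.001, 1.0, -0.0, -0.0]
contact_force: [1.4, 0.1, 0.9]
gripper_width: 85.3
grasp_force: 0.0
```

Emit:
{"api": "drive_tool", "payload": {
  "targets": [
    [-1,0,0,0,0],
    [-1,0,0,0,0]
  ]
}}

```text
clock: 14.05
position: [491.5, 88.3, 146.6]
ee_rot: [0.001, 1.0, 0.0, 0.0]
contact_force: [-0.4, -0.1, -0.0]
gripper_width: 85.2
grasp_force: 0.0
```

```bash
python3 - <<'E'
from h import *
s=arm.read_state(); print(s["position"].round(1))
a=arm.get_image("top"); b=arm.get_image("scene")
A=cv2.resize(a[110:270,100:230],None,fx=3,fy=3,interpolation=cv2.INTER_CUBIC)
B=cv2.resize(b[105:185,305:385],None,fx=5,fy=5,interpolation=cv2.INTER_CUBIC)
B=cv2.copyMakeBorder(B,0,480-400,0,0,0)
cv2.imwrite("pics/d6.png",np.hstack([A,B]))
E
```

```text
[491.5  88.3 146.6]
```

View pics/d6.png

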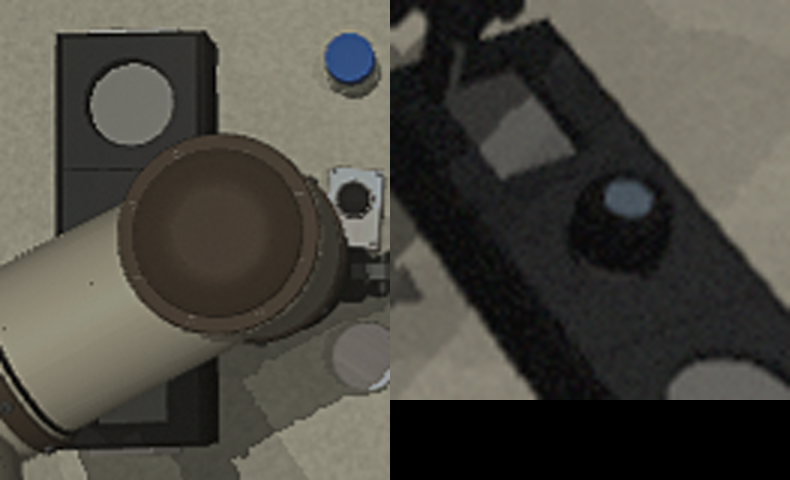

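The eyepiece stands upright in its pocket, head on top of the foam at scene crop (625,215). Next: the lens.

Emit:
{"api": "drive_tool", "payload": {
  "targets": [
    [-1,41,-163,0,0],
    [-1,41,-163,0,0],
    [-1,41,-163,0,0],
    [-1,41,-163,0,0],
    [-1,41,-163,45,0],
    [-1,41,-163,90,0],
    [-1,41,-163,90,0],
    [-1,41,-163,90,0]
  ]
}}

```text
clock: 14.95
position: [451.6, -73.1, 56.7]
ee_rot: [-0.001, 1.0, -0.0, -0.001]
contact_force: [-0.1, 0.4, 1.1]
gripper_width: 85.5
grasp_force: 0.0
```

Emit:
{"api": "drive_tool", "payload": {
  "targets": [
    [-1,1,-1,20,0],
    [-1,1,-1,43,0],
    [-1,1,-1,43,0],
    [-1,1,-1,43,0],
    [-1,1,-1,43,0],
    [1,1,-1,43,0],
    [1,1,-1,43,0],
    [1,1,-1,43,0],
    [1,1,-1,43,0],
    [1,1,-1,43,0],
    [1,1,-1,43,0]
  ]
}}

```text
clock: 16.05
position: [450.2, -74.8, 15.1]
ee_rot: [-0.0, 1.0, -0.0, 0.001]
contact_force: [-2.2, 0.9, 11.4]
gripper_width: 50.1
grasp_force: 60.3
```

Emit:
{"api": "drive_tool", "payload": {
  "targets": [
    [1,0,0,-5,0],
    [1,0,0,-20,0],
    [1,0,0,-60,0],
    [1,0,0,-100,0],
    [1,0,0,-100,0],
    [1,0,0,-100,0]
  ]
}}

```text
clock: 16.65
position: [449.7, -74.6, 114.4]
ee_rot: [0.0, 1.0, 0.0, 0.001]
contact_force: [-0.6, 0.4, -1.2]
gripper_width: 50.8
grasp_force: 62.7
```

```bash
python3 - <<'E'
from h import *
s=arm.read_state(); print(s["position"].round(1),s["contact_force"].round(1))
b=arm.get_image("scene"); p=pix("scene",s["position"]); print(p)
x,y=int(p[0])-50,int(p[1])-50
crop("scene",x,y,100,100,6,"pics/d7.png",b)
for z in(-14,14): print((pix("scene",s["position"]+[0,0,z])-[x,y])*6)
E
```

```text
[449.7 -74.6 114.4] [-0.6  0.4 -1.2]
[218.26365634 150.60835176]
[304.07680802 328.06946091]
[299.02243262 278.58625327]
```

View pics/d7.png

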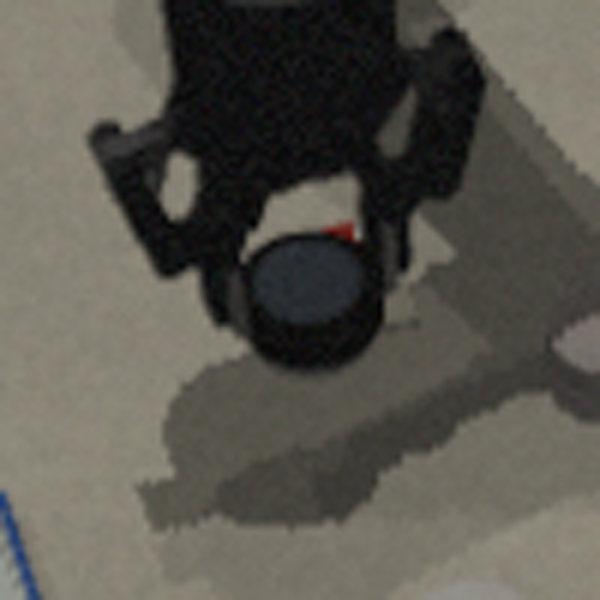

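The lens hangs level between the pads at (308,290). Carry it to the far pocket.

Emit:
{"api": "drive_tool", "payload": {
  "targets": [
    [1,-182,311,0,0],
    [1,-182,311,0,0],
    [1,-182,311,0,0],
    [1,-182,311,0,0],
    [1,-182,311,0,0],
    [1,-182,311,0,0],
    [1,-182,311,0,0],
    [1,-182,311,0,0],
    [1,-182,311,0,0],
    [1,-182,311,0,0],
    [1,-182,311,20,0],
    [1,-182,311,20,0]
  ]
}}

```text
clock: 17.9
position: [629.0, 233.5, 90.8]
ee_rot: [0.001, 1.0, -0.001, -0.003]
contact_force: [-1.1, -0.7, -1.4]
gripper_width: 50.4
grasp_force: 62.8
```

Emit:
{"api": "drive_tool", "payload": {
  "targets": [
    [1,0,0,10,0],
    [1,0,0,20,0],
    [1,0,0,30,0],
    [1,0,0,30,0],
    [1,0,0,30,0]
  ]
}}

```text
clock: 18.4
position: [631.7, 236.2, 63.4]
ee_rot: [-0.0, 1.0, -0.0, -0.0]
contact_force: [0.5, -0.1, -0.2]
gripper_width: 49.9
grasp_force: 62.8
```

Emit:
{"api": "drive_tool", "payload": {
  "targets": [
    [1,0,0,2,0],
    [1,0,0,4,0],
    [1,0,0,6,0],
    [1,0,0,6,0]
  ]
}}

```text
clock: 18.8
position: [631.6, 236.2, 57.4]
ee_rot: [0.0, 1.0, -0.0, -0.0]
contact_force: [-0.1, 0.1, -1.7]
gripper_width: 49.9
grasp_force: 62.8
```

Emit:
{"api": "drive_tool", "payload": {
  "targets": [
    [1,0,0,1,0],
    [1,0,0,2,0],
    [1,0,0,2,0]
  ]
}}

```text
clock: 19.1
position: [631.7, 236.2, 55.5]
ee_rot: [0.0, 1.0, -0.0, -0.0]
contact_force: [0.2, -0.6, -0.8]
gripper_width: 50.7
grasp_force: 62.8
```

Emit:
{"api": "drive_tool", "payload": {
  "targets": [
    [1,0,0,1,0],
    [1,0,0,2,0],
    [1,0,0,2,0]
  ]
}}

```text
clock: 19.4
position: [631.8, 236.3, 54.3]
ee_rot: [-0.0, 1.0, -0.0, 0.0]
contact_force: [-1.7, -0.4, 3.1]
gripper_width: 50.6
grasp_force: 63.3
```

Emit:
{"api": "drive_tool", "payload": {
  "targets": [
    [1,0,0,-0.5,0],
    [-1,0,0,-0.5,0],
    [-1,0,0,-0.5,0],
    [-1,0,0,-0.5,0],
    [-1,0,0,-0.5,0],
    [-1,0,0,-20,0],
    [-1,0,0,-50,0],
    [-1,0,0,-70,0],
    [-1,38,-85,-70,4],
    [-1,77,-169,-70,4],
    [-1,77,-169,-70,4],
    [-1,77,-169,-70,4]
  ]
}}

```text
clock: 20.6
position: [552.9, 65.0, 123.8]
ee_rot: [0.035, 0.999, -0.0, -0.0]
contact_force: [0.3, -0.3, 0.4]
gripper_width: 85.8
grasp_force: 0.0
```

Emit:
{"api": "drive_tool", "payload": {
  "targets": [
    [-1,0,0,0,0],
    [-1,0,0,0,0]
  ]
}}

```text
clock: 20.8
position: [555.0, 66.7, 124.3]
ee_rot: [0.035, 0.999, 0.0, 0.001]
contact_force: [0.6, 0.7, -0.5]
gripper_width: 85.4
grasp_force: 0.0
```

Emit:
{"api": "drive_tool", "payload": {
  "targets": [
    [-1,0,1,40,0],
    [-1,0,1,80,0],
    [-1,0,1,107,0],
    [-1,0,1,107,0],
    [-1,0,1,107,0],
    [-1,0,1,107,0],
    [1,0,1,107,0],
    [1,0,1,107,0],
    [1,0,1,107,0],
    [1,0,1,107,0],
    [1,0,1,107,0],
    [1,0,1,107,0]
  ]
}}

```text
clock: 22.0
position: [555.6, 68.5, 17.9]
ee_rot: [0.035, 0.999, 0.0, 0.001]
contact_force: [-1.3, 0.2, 6.2]
gripper_width: 40.6
grasp_force: 62.4
```

Emit:
{"api": "drive_tool", "payload": {
  "targets": [
    [1,0,0,-5,0],
    [1,0,0,-20,0],
    [1,0,0,-60,0],
    [1,0,0,-85,0],
    [1,0,0,-85,0]
  ]
}}

```text
clock: 22.5
position: [557.1, 69.0, 105.5]
ee_rot: [0.035, 0.999, 0.001, 0.004]
contact_force: [0.5, 0.4, -1.1]
gripper_width: 40.6
grasp_force: 61.6
```

```bash
python3 - <<'E'
from h import *
s=arm.read_state(); print(s["position"].round(1),s["contact_force"].round(1))
a=arm.get_image("top");b=arm.get_image("scene"); p=pix("scene",s["position"])
x,y=int(p[0])-40,int(p[1])-40
B=cv2.resize(b[y:y+80,x:x+80],None,fx=5,fy=5,interpolation=cv2.INTER_CUBIC)
A=cv2.resize(b[90:190,295:395],None,fx=4,fy=4,interpolation=cv2.INTER_CUBIC)
cv2.imwrite("pics/d8.png",np.hstack([A,B]))
E
```

```text
[557.1  69.  105.5] [ 0.5  0.4 -1.1]
```

View pics/d8.png

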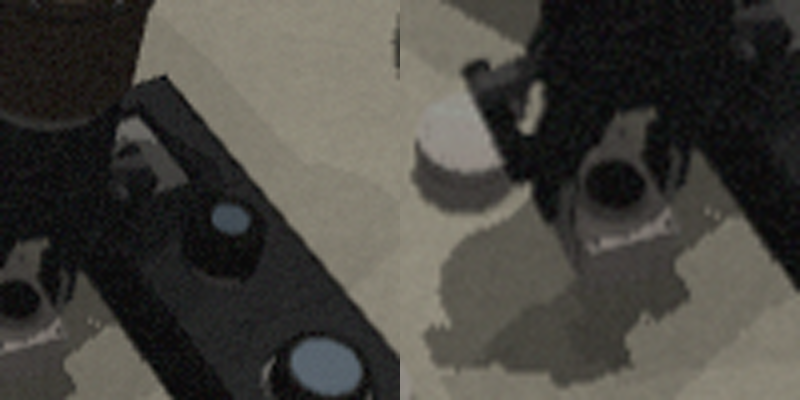

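Lens sits in its pocket (326,365) beside the eyepiece; the camera is held square, cap at (615,185). Move it to the near pocket, turning 6°.

Emit:
{"api": "drive_tool", "payload": {
  "targets": [
    [1,35,38,0,0],
    [1,70,76,0,-3],
    [1,105,114,0,-6],
    [1,140,153,0,-6],
    [1,140,153,0,-6],
    [1,140,153,0,-6],
    [1,140,153,20,-6],
    [1,140,153,30,-6],
    [1,140,153,30,-6],
    [1,140,153,30,-6]
  ]
}}

```text
clock: 23.6
position: [426.3, 229.8, 71.3]
ee_rot: [-0.017, 1.0, -0.001, -0.0]
contact_force: [-0.1, 0.5, -1.6]
gripper_width: 40.6
grasp_force: 61.6
```

Emit:
{"api": "drive_tool", "payload": {
  "targets": [
    [1,0,0,3,0],
    [1,0,0,6,0],
    [1,0,0,6,0]
  ]
}}

```text
clock: 23.9
position: [425.8, 230.4, 65.6]
ee_rot: [-0.017, 1.0, -0.0, -0.0]
contact_force: [0.1, 0.4, -2.0]
gripper_width: 40.6
grasp_force: 61.6
```

Emit:
{"api": "drive_tool", "payload": {
  "targets": [
    [1,0,0,3,0],
    [1,0,0,6,0],
    [1,0,0,9,0],
    [1,0,0,9,0]
  ]
}}

```text
clock: 24.3
position: [425.5, 230.4, 56.2]
ee_rot: [-0.017, 1.0, -0.0, -0.0]
contact_force: [-1.2, 1.2, -1.0]
gripper_width: 40.4
grasp_force: 61.6
```

Emit:
{"api": "drive_tool", "payload": {
  "targets": [
    [1,0,0,1,0],
    [1,0,0,2,0],
    [1,0,0,2,0]
  ]
}}

```text
clock: 24.6
position: [425.8, 230.6, 54.6]
ee_rot: [-0.017, 1.0, -0.0, -0.0]
contact_force: [-0.7, -0.4, -1.6]
gripper_width: 40.7
grasp_force: 61.6
```

Emit:
{"api": "drive_tool", "payload": {
  "targets": [
    [1,0,0,1,0],
    [1,0,0,2,0],
    [1,0,0,2,0]
  ]
}}

```text
clock: 24.9
position: [425.9, 230.7, 52.9]
ee_rot: [-0.018, 1.0, 0.0, 0.0]
contact_force: [-0.5, -1.8, 1.1]
gripper_width: 40.6
grasp_force: 61.8
```

Emit:
{"api": "drive_tool", "payload": {
  "targets": [
    [1,0,0,1,0],
    [1,0,0,1,0]
  ]
}}

```text
clock: 25.1
position: [425.9, 230.7, 52.8]
ee_rot: [-0.018, 1.0, 0.0, 0.0]
contact_force: [-3.9, -1.1, 9.3]
gripper_width: 40.4
grasp_force: 62.8
```

Emit:
{"api": "drive_tool", "payload": {
  "targets": [
    [1,0,0,-1,0],
    [-1,0,0,-1,0],
    [-1,0,0,-1,0],
    [-1,0,0,-1,0],
    [-1,0,0,-1,0],
    [-1,0,0,-20,0],
    [-1,0,0,-60,0],
    [-1,0,0,-60,0],
    [-1,-5,-50,-60,2],
    [-1,-10,-100,-60,2],
    [-1,-10,-150,-60,2],
    [-1,-10,-176,-60,2]
  ]
}}

```text
clock: 26.3
position: [440.9, 52.3, 111.2]
ee_rot: [0.001, 1.0, -0.0, -0.001]
contact_force: [0.8, 0.8, -0.3]
gripper_width: 85.4
grasp_force: 0.0
```

Emit:
{"api": "drive_tool", "payload": {
  "targets": [
    [-1,0,0,0,0],
    [-1,0,0,0,0],
    [-1,0,0,30,0],
    [-1,0,0,50,0],
    [-1,0,0,50,0],
    [-1,0,0,50,0]
  ]
}}

```text
clock: 26.9
position: [442.3, 56.0, 61.8]
ee_rot: [-0.001, 1.0, -0.0, -0.0]
contact_force: [-0.5, 1.0, 0.6]
gripper_width: 85.6
grasp_force: 0.0
```

Emit:
{"api": "drive_tool", "payload": {
  "targets": [
    [-1,0,-1,25,0],
    [-1,0,-1,51,0],
    [-1,0,-1,51,0],
    [-1,0,-1,51,0],
    [1,0,-1,51,0],
    [1,0,-1,51,0],
    [1,0,-1,51,0],
    [1,0,-1,51,0],
    [1,0,-1,51,0],
    [1,0,-1,51,0]
  ]
}}

```text
clock: 27.9
position: [442.8, 54.5, 12.2]
ee_rot: [-0.0, 1.0, 0.001, 0.001]
contact_force: [-2.4, 0.8, 8.5]
gripper_width: 49.8
grasp_force: 61.1
```

Emit:
{"api": "drive_tool", "payload": {
  "targets": [
    [1,0,0,-5,0],
    [1,0,0,-20,0],
    [1,0,0,-60,0],
    [1,0,0,-70,0],
    [1,0,0,-70,0]
  ]
}}

```text
clock: 28.4
position: [443.1, 54.7, 82.7]
ee_rot: [0.0, 1.0, 0.001, 0.002]
contact_force: [1.0, -0.4, -1.7]
gripper_width: 50.0
grasp_force: 62.4
```

Emit:
{"api": "drive_tool", "payload": {
  "targets": [
    [1,-31,-330,0,0],
    [1,-31,-330,0,0],
    [1,-31,-330,0,0],
    [1,-31,-330,0,0],
    [1,-31,-330,0,0],
    [1,-31,-330,0,0],
    [1,-31,-330,0,0],
    [1,-31,-330,0,0],
    [1,-31,-330,0,0],
    [1,-31,-330,30,0],
    [1,-31,-330,50,0],
    [1,-31,-330,50,0]
  ]
}}

```text
clock: 29.6
position: [470.1, -273.8, 27.6]
ee_rot: [-0.0, 1.0, 0.001, -0.004]
contact_force: [0.4, 0.4, -0.9]
gripper_width: 49.7
grasp_force: 62.5
```

Emit:
{"api": "drive_tool", "payload": {
  "targets": [
    [1,0,0,3,0],
    [1,0,0,6,0],
    [1,0,0,9,0],
    [1,0,0,12,0],
    [1,0,0,12,0]
  ]
}}

```text
clock: 30.1
position: [472.9, -275.8, 18.6]
ee_rot: [0.0, 1.0, 0.0, -0.0]
contact_force: [0.3, -0.4, -0.1]
gripper_width: 49.7
grasp_force: 62.6
```

Expected seat at TCP z ≈ 15.

Emit:
{"api": "drive_tool", "payload": {
  "targets": [
    [1,0,0,1,0],
    [1,0,0,2,0],
    [1,0,0,3,0],
    [1,0,0,3,0]
  ]
}}

```text
clock: 30.5
position: [472.9, -275.9, 15.5]
ee_rot: [0.0, 1.0, 0.0, -0.0]
contact_force: [-0.0, 0.7, -0.5]
gripper_width: 49.7
grasp_force: 62.6
```

Emit:
{"api": "drive_tool", "payload": {
  "targets": [
    [1,0,0,1,0],
    [1,0,0,2,0],
    [1,0,0,2,0]
  ]
}}

```text
clock: 30.8
position: [472.9, -276.0, 15.3]
ee_rot: [-0.0, 1.0, -0.0, -0.0]
contact_force: [-3.2, 1.8, 11.0]
gripper_width: 49.7
grasp_force: 63.6
```

Emit:
{"api": "drive_tool", "payload": {
  "targets": [
    [1,0,0,-2,0],
    [-1,0,0,-2,0],
    [-1,0,0,-2,0],
    [-1,0,0,-2,0],
    [-1,0,0,-2,0],
    [-1,0,0,-30,0],
    [-1,0,0,-75,0],
    [-1,0,0,-75,0],
    [-1,-20,50,-75,0],
    [-1,-40,95,-75,0],
    [-1,-60,140,-75,0],
    [-1,-80,185,-75,0]
  ]
}}

```text
clock: 32.0
position: [552.7, -90.6, 88.6]
ee_rot: [0.0, 1.0, -0.0, 0.0]
contact_force: [0.6, -0.3, -0.2]
gripper_width: 85.1
grasp_force: 0.0
```

Emit:
{"api": "drive_tool", "payload": {
  "targets": [
    [-1,-9,38,0,0],
    [-1,-9,38,0,0],
    [-1,-9,38,0,0],
    [-1,-9,38,25,0],
    [-1,-9,38,25,0]
  ]
}}

```text
clock: 32.5
position: [558.4, -55.6, 61.0]
ee_rot: [0.001, 1.0, -0.0, -0.003]
contact_force: [0.2, -0.1, 0.0]
gripper_width: 85.6
grasp_force: 0.0
```

Emit:
{"api": "drive_tool", "payload": {
  "targets": [
    [-1,0,0,0,0],
    [-1,0,0,25,0],
    [-1,0,0,51,0],
    [-1,0,0,51,0],
    [-1,0,0,51,0],
    [1,0,0,51,0],
    [1,0,0,51,0],
    [1,0,0,51,0],
    [1,0,0,51,0],
    [1,0,0,51,0],
    [1,0,0,51,0]
  ]
}}

```text
clock: 33.6
position: [562.3, -54.2, 14.6]
ee_rot: [-0.0, 1.0, 0.0, 0.001]
contact_force: [-1.9, 0.6, 5.7]
gripper_width: 49.6
grasp_force: 61.2
```

Emit:
{"api": "drive_tool", "payload": {
  "targets": [
    [1,0,0,-5,0],
    [1,0,0,-20,0],
    [1,0,0,-60,0],
    [1,0,0,-70,0],
    [1,0,0,-70,0],
    [1,0,0,-70,0]
  ]
}}

```text
clock: 34.2
position: [560.5, -54.3, 82.2]
ee_rot: [0.0, 1.0, 0.0, -0.001]
contact_force: [-0.6, 0.1, -0.6]
gripper_width: 49.3
grasp_force: 62.3
```

Emit:
{"api": "drive_tool", "payload": {
  "targets": [
    [1,-19,-45,0,0],
    [1,-19,-90,0,0],
    [1,-19,-135,0,0],
    [1,-19,-180,0,0],
    [1,-19,-221,0,0],
    [1,-19,-221,0,0],
    [1,-19,-221,0,0],
    [1,-19,-221,30,0],
    [1,-19,-221,52,0],
    [1,-19,-221,52,0],
    [1,-19,-221,52,0]
  ]
}}

```text
clock: 35.3
position: [580.3, -274.2, 30.3]
ee_rot: [-0.001, 1.0, -0.0, -0.001]
contact_force: [0.3, -0.5, -1.0]
gripper_width: 49.9
grasp_force: 62.5
```

Emit:
{"api": "drive_tool", "payload": {
  "targets": [
    [1,0,0,3,0],
    [1,0,0,6,0],
    [1,0,0,9,0],
    [1,0,0,9,0]
  ]
}}

```text
clock: 35.7
position: [580.2, -275.3, 21.6]
ee_rot: [0.0, 1.0, 0.0, -0.0]
contact_force: [-0.0, -1.0, -1.5]
gripper_width: 49.7
grasp_force: 62.5
```

Emit:
{"api": "drive_tool", "payload": {
  "targets": [
    [1,0,0,1,0],
    [1,0,0,2,0],
    [1,0,0,2,0]
  ]
}}

```text
clock: 36.0
position: [580.2, -275.4, 19.6]
ee_rot: [0.0, 1.0, 0.0, -0.0]
contact_force: [-0.1, 0.6, -0.0]
gripper_width: 49.5
grasp_force: 62.5
```

Emit:
{"api": "drive_tool", "payload": {
  "targets": [
    [1,0,0,1,0],
    [1,0,0,2,0],
    [1,0,0,2,0]
  ]
}}

```text
clock: 36.3
position: [580.4, -275.4, 17.8]
ee_rot: [-0.0, 1.0, -0.0, 0.0]
contact_force: [0.5, -0.5, 0.2]
gripper_width: 49.8
grasp_force: 62.5
```

Emit:
{"api": "drive_tool", "payload": {
  "targets": [
    [1,0,0,1,0],
    [1,0,0,1,0]
  ]
}}

```text
clock: 36.5
position: [580.3, -275.4, 17.7]
ee_rot: [-0.0, 1.0, -0.0, 0.0]
contact_force: [-2.7, 0.7, 5.2]
gripper_width: 49.7
grasp_force: 62.9
```

Emit:
{"api": "drive_tool", "payload": {
  "targets": [
    [1,0,0,-1,0],
    [-1,0,0,-1,0],
    [-1,0,0,-1,0],
    [-1,0,0,-1,0],
    [-1,0,0,-1,0],
    [-1,0,0,-30,0],
    [-1,0,0,-75,0],
    [-1,0,0,-120,0],
    [-1,30,-35,-160,0],
    [-1,60,-70,-160,0],
    [-1,90,-105,-160,0],
    [-1,120,-140,-160,0]
  ]
}}

```text
clock: 37.7
position: [459.2, -416.5, 177.6]
ee_rot: [-0.0, 1.0, -0.0, 0.001]
contact_force: [0.1, 0.3, 0.2]
gripper_width: 85.3
grasp_force: 0.0
```

Emit:
{"api": "drive_tool", "payload": {
  "targets": [
    [-1,30,-30,0,0],
    [-1,60,-70,0,0],
    [-1,100,-110,0,0],
    [-1,100,-110,0,0],
    [-1,100,-110,0,0]
  ]
}}

```text
clock: 38.2
position: [358.9, -526.2, 176.3]
ee_rot: [0.002, 1.0, 0.0, -0.0]
contact_force: [0.9, -0.2, 0.5]
gripper_width: 85.6
grasp_force: 0.0
```

```bash
python3 - <<'E'
from h import *
s=arm.read_state(); print(s["position"].round(1),s["contact_force"].round(1))
a=arm.get_image("top"); b=arm.get_image("scene")
crop("top",110,110,300,150,2.6,"pics/f1.png",a)
B=b[100:250,270:420]; C=b[170:290,100:240]
B=cv2.resize(B,(440,440),interpolation=cv2.INTER_CUBIC); C=cv2.resize(C,(350,300),interpolation=cv2.INTER_CUBIC)
C=cv2.copyMakeBorder(C,0,140,0,0,0); cv2.imwrite("pics/f2.png",np.hstack([B,C]))
E
```

```text
[ 358.9 -526.2  176.3] [ 0.9 -0.2  0.5]
```

View pics/f1.png

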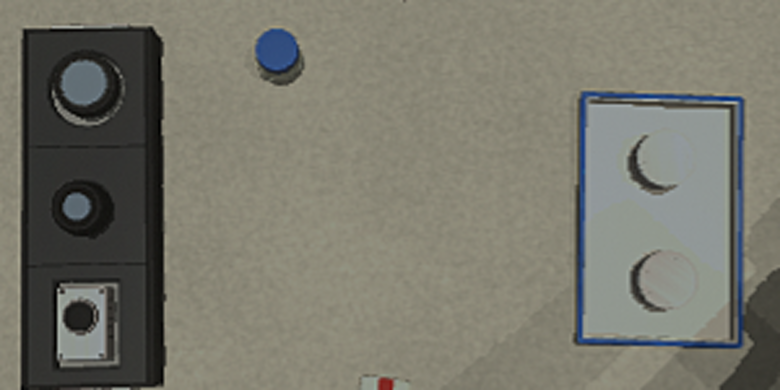

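View pics/f2.png

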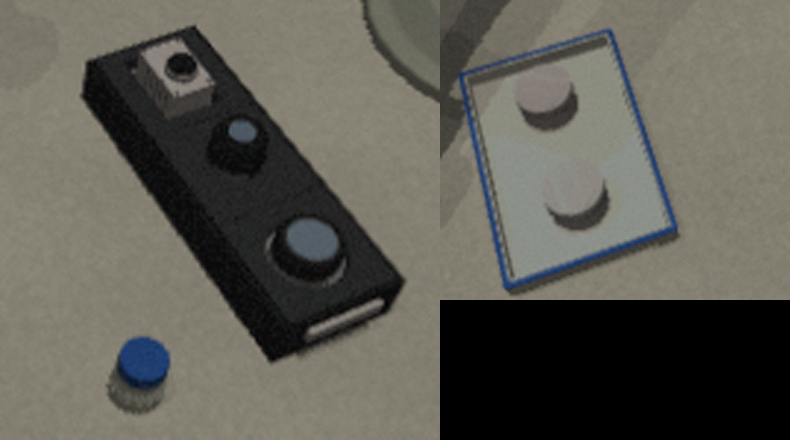

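The final views show the lens (85,85), eyepiece (80,207) and camera (85,325) standing upright in their own pockets. Both tins (662,160) and (665,280) are upright in the tray, and the jar (278,52) is where it was. Handing in.

```bash
python3 -c "
from bench import arm
print(arm.job_done())"
```

```text
the job is handed in; nothing more can be done
None
```

The job is handed in at about 38 s: eyepiece, lens and camera are each set down in their own foam pockets, both tins stand upright in the white tray, and the jar was not touched; a wrong-sign row once pushed the gripped eyepiece downward on the table, so I set it back and regripped it before placing it.

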